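# Unlock the stock drawer and put the missing gouache pot back in its row

## Robot

A 6-joint arm with a two-finger parallel gripper is mounted at the origin on a cart in front of the work surface, level with it; the furniture and walls round the work are solid. World frame = base frame: x ahead of the robot, y to its left, z up, the work surface at z = 0. Lengths are in m, angles in rad, forces in N, time in s.
With the tool pointing down it reaches from about 0.35 to 0.875 m from the base axis. Payload 15.5 kg.
Tool frame: the origin (TCP) lies at the very end of the fingers, on their centre line; the grasp point (between the pads) lies 19 mm behind it (arm.grip_point_offset is the distance from the TCP to the grasp point, in m); z points along the fingers, y is the line along which they close (so a half turn about z gives the same grasp; the last joint's range is limited). The gripper opens to 85 mm and grips with 20 to 120 N. Pads are 22 mm wide; open, the fingers measure 114 mm over their backs; the gripper's body (76 mm by 85 mm) begins 54 mm behind the grasp point. The pads swing forward as they close: fully open they stand 13 mm farther back than shut.
Start: joints at [-1.264, 0.494, 1.345, -0, 1.302, -0.096], TCP at [0.245, -0.575, 0.231] pointing down, gripper open.
Joint ranges: [-2.91, 2.91], [-0.82, 2.16], [0.22, 2.67], [-1.22, 4.37], [0.12, 2.79], [-3.08, 3.08]. Speed limits (rad/s): [1.89, 1.89, 2.57, 3.01, 3.01, 3.01].

## Interface

Orientations are given as a rotation vector (axis times angle).
In Python, from rig import arm, capture, calibration, workorder, finder gives the robot as it stands. The module is installed in compiled form; this text tells all that it offers.
- The arm moves only by the tool arm_command, never from a script. Its argument "rows" is a list of rows, each an object with "grip": the opening, from -1 (shut) to 1 (fully open); "linear": the shift along the tool's x, y, z in cm, a list of three; "turn": the turn about the tool's z in units of 5 degrees (1.0 is 5 degrees). In form: [{"grip": grip, "linear": [tx, ty, tz], "turn": turn}, ...]. A call has 1 to 10 rows; each row is the pose to reach, as a shift and turn from the pose commanded when the call began, along the tool's axes at that moment; what a row does not reach only later rows make up. A row lasts 1/8 s, in which the tool goes at most 62.5 mm and 10.7 degrees, less where a joint would pass 70% of its speed; a pose out of reach is approached as far as the arm can. A call with a gripper value outside its range is refused whole. The fingers move at their own pace and stop on an object; "force" is the grip in N (left out, the last holds). Time passes only in rows, so rows that repeat a pose let the fingers close. It gives the time, the measured TCP pose, the force, the opening and the grip force at its end, in the units of the state.
- arm.read_state(): the state, without advancing time (a new reading comes with each control period).
- capture(name): name is "scene" or "side" or "wrist"; returns (picture, depth): 384x512x3 uint8, red, green, blue; 384x512 float32, m along the optical axis (not along the pixel's ray), 0 where there is no reading.
- calibration(name): a dict with "intrinsics" (3x3 intrinsics, pixels), "R" (3x3) and "t" (3): a world point X has camera coordinates R X + t; the wrist camera has in their place "tool_from_camera" (4x4, takes a point from camera to tool coordinates, whose origin is the TCP and whose axes are the flange's). Camera axes: x right, y down, z forward; pixel columns grow to the right and rows downward; lengths in m; the calibration is good to about 2 mm. A picture is of the moment at which its call begins: read the wrist's pose just before it. calibration takes no time and is no camera call.
- workorder.finish_job(): hands the job in; it is judged then, once.
Trained networks look in the newest picture that a camera, given by its name, has taken for a name from the list of things; names that differ only in an ending like _2 or _b are one class to them, and where a whole thing is asked for, a point or a joint stands for the part that bears it (a point fixed in the world has none). Each returns a list of dicts, best first, with "confidence" (0 to 1); they miss things now and then, are a little off and sometimes report something else, mostly with a low value. They report only what shows in the picture. A call takes as long as a camera call.
- finder.spot_in(thing, camera): "xy" ([column, row] as shares, 0 to 1, of the picture: columns of its width, rows of its height, amid what is visible of it).
The state is a dict: "t": time; "q": joint angles; "qvel": joint speeds; "effort": joint torques, N m; "tcp_pos": TCP position; "tool_rot": TCP orientation; "wrist_force": force on the tool from outside, world axes, zero at the start; "wrist_torque": the same for the moment, N m; "gripper_width": finger opening in m; "grip_force": force on a finger pad.
Only numpy, scipy, OpenCV 4.12 (cv2) and the standard library are available. Lean on these libraries where they do the work, as an engineer would, in place of code of your own. Each camera call takes 0.05 s, during which the arm holds its last target. There are 200 camera calls.

## Task

Put the yellow gouache pot back in the locked stock drawer: take the yellow-handled key from the key stand, put it all the way into the lock on top of the chest - its blade has to find the slot of the driver deep in the lock, whose angle you must feel for - and turn it clockwise until the hidden bolt is drawn. Leave the key in the lock, pull the drawer open nearly all the way, stand the pot upright in line with the two others in the free middle place of the row, and leave the drawer open. Leave the blue key and everything else where it is.

Things in the scene. Friction and masses are not known exactly. Their poses are not given: they have to be found in the camera images.
- chest: Wooden counter-top chest, fixed, 190 deep (x) x 270 wide (y) x 85 mm high, with one drawer. Origin: centre of its underside; x points to its back (its front looks along -x, to the robot), y to its left, z up. The right 60 mm are a solid stile with the lock in its top, the rest is the drawer. A tin is fixed at its top's back edge. A hidden bolt runs from lock to drawer.
- lock (a point): Mouth of the lock in the chest's top: centre of the upper face of a brass rose (ring 37 mm across, 3 mm thick) with a yellow ring round it, 50 mm behind the chest's front face. Axes as the chest's. The rose's opening is 22 mm wide; under it a round vertical bore 18.6 mm wide with a 2.5 mm chamfer leads down to the driver.
- driver_top (a point): Centre of the flat top of the steel driver at the bottom of the bore, 29 mm below the mouth; axes as the chest's (they do not turn with the driver). A slot 7 mm wide, 14 mm deep runs right across the driver. Start angle hidden: seen from above, 0 to 0.55 rad clockwise of the chest's x axis. Stiff (0.15 N m); turns clockwise to a stop at 1.35 rad; bolt clear from 1.04 rad on; stays put.
- yellow_key: Loose key with a yellow T-handle, 82 mm long, about 110 g, upright in a hole of the key stand. Origin: its tip; z up the shaft, x along the handle; a half turn about z gives the same key. Handle from 62 to 82 mm above the tip, 64 mm long (x), 15 mm thick (y); below it a neck 12 mm thick down to the shoulder, a disc 26 mm across, 40 to 45 mm above the tip; then a round shaft 16 mm thick.
- yellow_key_tip (a point): Tip of the yellow key: the key's origin, axes as the key's. The lowest 12 mm are a flat blade, 14.5 mm wide along x, 3 mm thick at the tip growing to about 5 mm. Resting on the driver, the tip is 29 mm below the lock's mouth; fully home, the blade is in the slot, the shoulder lies on the rose and the tip is 40 mm below the mouth. Only then does the key turn the driver.
- yellow_key_grip (a point): Middle of the yellow handle, 72 mm above the tip; axes as the key's. Grasp across y, from above.
- blue_key: Another loose key of the same shape with a blue T-handle; its end is a square block that does not fit the slot. It stands in the other hole of the key stand; which hole holds which key varies. Origin at its tip.
- key_stand: Fixed dark wooden block, 60 (x) x 150 (y) x 50 mm high, origin at the centre of its underside. Two vertical through holes 20 mm wide at y = -45 and +45 mm; each key's shoulder rests on the block's top, so that its handle's middle is 82 mm above the counter.
- drawer (a joint): How far the drawer is out, towards the chest's -x, in m: 0 shut, 0.17 fully out. It slides with about 2 N and stays where left; while the bolt is in, it gives only 2 mm.
- drawer_pull (a point): Middle of the drawer's steel bar handle: runs 110 mm along the chest's y, centre line 45 mm in front of the drawer's front and 25 mm below the chest's top, bar 11 mm thick, 39 mm free behind it; can be gripped from above with the fingers little opened. Moves with the drawer; axes as the chest's.
- free_place (a point): Free middle place of the row: a point on the drawer's floor, 16 mm above the counter; moves with the drawer, axes as the chest's. The row runs along y, a pot centre about 54 mm to either side. The drawer's front wall is 75 mm in front of it; the walls rise 46 mm above the floor. Fully out, it lies 81 mm in front of the chest's front face.
- pot_yellow: Yellow gouache pot with a white screw lid, loose on the counter, 46 mm in diameter and 46 mm high, 50 to 110 g; grasp round the lid (44 mm wide, the top 12 mm) from above. Origin: centre of its underside, z up.
- pot_red: Red gouache pot of the same size, loose in the drawer at one end of the row (left and right vary). Origin: centre of its underside.
- pot_blue: Blue gouache pot of the same size, loose in the drawer at the other end of the row. Origin: centre of its underside.
- masking_tape: Roll of masking tape lying on the counter, 98 mm across, 24 mm high; a bystander. Origin: centre of its underside.
- loose_tube: Part-used white paint tube lying on the counter, 131 x 40 x 31 mm; a bystander. Origin: centre of its underside.

How it is judged:
By the outcome, as a careful person would: the job done as asked, in the order asked, and still so for the second after the job is handed in, with the robot touching nothing.
It also fails if it takes over 69 s, if anything falls off the work surface, if the arm or the gripper's body presses on something with over 40 N, if the wrist force passes 120 N, or if a joint passes its speed limit or range.

## Working session

There is one attempt and no reset: what is moved stays moved. The work goes in short steps, Python scripts to look and compute and a tool call to move; the robot and the scene stay as the last step left them, time stands still between calls to the robot, and variables do not carry over. Pictures are saved under pics/ and viewed, at most 10 in all, crops included, and the job is handed in when it is done.

Besides the shell and the picture viewer there is one more tool, called after "Request:" as name(argument=value, ...) on one line, values as JSON. arm_command: Moves the arm, as the interface text tells. Its arguments: {"type":"object","properties":{"rows":{"type":"array"},"force":{"type":"number"}},"required":["rows"]}

```bash
mkdir -p pics
cat > h.py <<'E'
import numpy as np, cv2
from rig import arm, capture, calibration, workorder, finder
from scipy.spatial.transform import Rotation as Ro
def camT(name, st=None):
    c=calibration(name); K=np.array(c["intrinsics"])
    if name=="wrist":
        st=st or arm.read_state()
        T=np.eye(4); T[:3,:3]=Ro.from_rotvec(st["tool_rot"]).as_matrix(); T[:3,3]=st["tcp_pos"]
        return K, T@np.array(c["tool_from_camera"])
    T=np.eye(4); T[:3,:3]=c["R"]; T[:3,3]=c["t"]
    return K, np.linalg.inv(T)
def cloud(d,K,T):
    v,u=np.mgrid[:d.shape[0],:d.shape[1]]
    P=np.stack([(u-K[0,2])*d/K[0,0],(v-K[1,2])*d/K[1,1],d],-1)
    return P@T[:3,:3].T+T[:3,3]
def snap(name,save=None):
    st=arm.read_state(); im,d=capture(name); K,T=camT(name,st)
    if save: cv2.imwrite("pics/"+save,im[:,:,::-1])
    return im,d,cloud(d,K,T)
def tool(dw):  # world shift -> linear cm
    R=Ro.from_rotvec(arm.read_state()["tool_rot"]).as_matrix(); return np.round(R.T@np.array(dw)*100,2)
E
python3 - <<'E'
from h import *
np.set_printoptions(precision=4,suppress=True)
s=arm.read_state(); print(s["t"],s["tool_rot"],arm.grip_point_offset); print(Ro.from_rotvec(s["tool_rot"]).as_matrix())
for c in ["scene","side"]:
    im,d,P=snap(c,c+"0.png"); np.savez(c+"0.npz",im=im,P=P,d=d)
    for th in ["yellow_key","blue_key","key_stand","lock","drawer_pull","pot_yellow","masking_tape","loose_tube","chest"]:
        for r in finder.spot_in(th,c)[:2]:
            x,y=r["xy"]; u,v=int(x*512),int(y*384); print(c,th,round(r["confidence"],2),u,v,P[v,u])
E
```

```text
0.0 [-3.0769 -0.6282  0.0002] 0.0187
[[ 0.92    0.392  -0.0004]
 [ 0.392  -0.92    0.0012]
 [ 0.0001 -0.0012 -1.    ]]
scene key_stand 0.7 326 187 [ 0.4962 -0.1818  0.0177]
scene lock 0.73 154 194 [0.6441 0.272  0.0835]
scene drawer_pull 0.84 152 225 [0.5899 0.3062 0.0323]
scene pot_yellow 0.7 286 212 [ 0.4545 -0.0227  0.0461]
scene masking_tape 0.94 289 161 [ 0.629 -0.135  0.027]
scene loose_tube 0.52 400 205 [ 0.352  -0.3351  0.006 ]
scene chest 0.68 152 194 [0.6432 0.2769 0.0873]
side yellow_key 0.53 248 237 [ 0.4646 -0.2118  0.0873]
side blue_key 0.5 245 256 [ 0.4322 -0.2998  0.0833]
side key_stand 0.73 244 270 [ 0.4251 -0.3134  0.0483]
side key_stand 0.33 271 181 [0.6474 0.1466 0.0853]
side lock 0.67 268 178 [0.6428 0.168  0.0886]
side drawer_pull 0.69 239 178 [0.5562 0.2552 0.0632]
side drawer_pull 0.63 247 238 [ 0.4615 -0.2119  0.0846]
side pot_yellow 0.73 235 225 [ 0.4651 -0.0484  0.0391]
side pot_yellow 0.57 250 241 [ 0.4703 -0.212   0.0731]
side masking_tape 0.75 248 236 [ 0.4644 -0.2127  0.0912]
side masking_tape 0.63 299 239 [ 0.6542 -0.1277 -0.0003]
side loose_tube 0.95 220 280 [ 0.3626 -0.2887  0.0114]
side chest 0.88 269 178 [0.6496 0.1777 0.0836]
```

View pics/scene0.png

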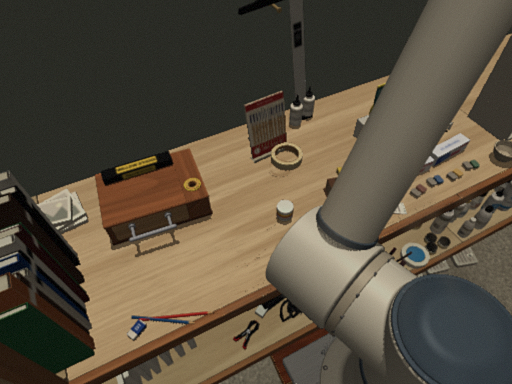

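View pics/side0.png

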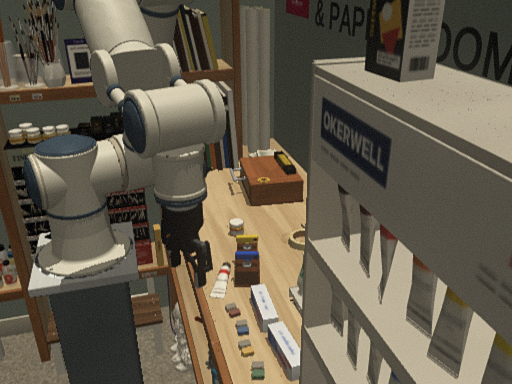

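Run:
```python
from h import *
np.set_printoptions(precision=4,suppress=True)
for c in ["scene","side"]:
    z=np.load(c+"0.npz"); im,P=z["im"],z["P"]
    hsv=cv2.cvtColor(im,cv2.COLOR_RGB2HSV); ok=z["d"]>0
    ym=(hsv[...,0]>20)&(hsv[...,0]<34)&(hsv[...,1]>140)&(hsv[...,2]>90)&ok
    n,l,s,ce=cv2.connectedComponentsWithStats(ym.astype(np.uint8))
    for i in range(1,n):
        if s[i,4]>12:
            Q=P[l==i]; print(c,"Y",ce[i].round(),s[i,4],np.median(Q,0),Q.min(0),Q.max(0))
    bm=(hsv[...,0]>100)&(hsv[...,0]<125)&(hsv[...,1]>120)&ok
    n,l,s,ce=cv2.connectedComponentsWithStats(bm.astype(np.uint8))
    for i in range(1,n):
        if s[i,4]>25:
            Q=P[l==i]; print(c,"B",ce[i].round(),s[i,4],np.median(Q,0))
    # chest top
    m=ok&(abs(P[...,2]-.085)<.006)&(P[...,0]>.4)&(P[...,1]>0.05)
    Q=P[m][:,:2].astype(np.float32)
    if len(Q)>50: print(c,"top",len(Q),np.median(P[m][:,2]),cv2.boxPoints(cv2.minAreaRect(Q)))
    m=ok&(abs(P[...,2]-.05)<.005)&(P[...,0]<.6)&(P[...,1]<-.1)&(hsv[...,2]<110)
    Q=P[m][:,:2].astype(np.float32)
    if len(Q)>20: print(c,"stand",len(Q),cv2.boxPoints(cv2.minAreaRect(Q)))
```

```text
scene Y [136. 164.] 276 [0.7448 0.2858 0.1103] [0.7277 0.2299 0.1072] [0.7609 0.3403 0.114 ]
scene Y [339. 169.] 17 [ 0.4858 -0.2037  0.0937] [ 0.477  -0.2113  0.0881] [ 0.4917 -0.1985  0.0958]
scene Y [192. 186.] 61 [0.6176 0.1783 0.088 ] [0.605  0.149  0.0836] [0.6437 0.1934 0.0913]
scene B [417. 252.] 49 [ 0.3568 -0.6008 -0.4635]
scene B [ 15. 265.] 247 [0.3986 0.5205 0.3108]
scene B [ 60. 293.] 269 [0.417  0.5125 0.1632]
scene B [169. 320.] 69 [0.3356 0.3491 0.0068]
scene B [139. 327.] 72 [0.3489 0.4143 0.0133]
scene top 5555 0.08622269139871586 [[ 0.4016  0.5102]
 [ 0.4963 -0.0179]
 [ 0.9787  0.0686]
 [ 0.884   0.5967]]
scene stand 190 [[ 0.3191 -0.1849]
 [ 0.3705 -0.8211]
 [ 0.5487 -0.8067]
 [ 0.4974 -0.1705]]
side Y [207.  31.] 17 [0.531  0.6171 0.546 ] [0.5259 0.6081 0.5262] [0.5387 0.6262 0.5607]
side Y [186.  42.] 18 [0.4462 0.6177 0.5063] [0.4404 0.6062 0.4815] [0.4525 0.627  0.5345]
side Y [211.  49.] 39 [0.5438 0.6131 0.4768] [0.5317 0.6032 0.4375] [0.5557 0.6215 0.5197]
side Y [191.  60.] 21 [0.4591 0.6144 0.4366] [0.4489 0.6075 0.405 ] [0.4667 0.6258 0.4749]
side Y [284. 159.] 82 [0.7427 0.2784 0.1082] [0.7269 0.2157 0.104 ] [0.7568 0.335  0.1137]
side Y [246. 238.] 143 [ 0.4591 -0.21    0.0853] [ 0.431  -0.2208  0.0643] [ 0.4915 -0.1935  0.0945]
side Y [465. 305.] 14 [ 0.427  -1.1068  0.5315] [ 0.4253 -1.1087  0.5302] [ 0.4296 -1.1057  0.5343]
side B [225. 148.] 43 [0.5641 0.515  0.0929]
side B [246. 253.] 78 [ 0.4372 -0.2944  0.0899]
side top 1510 0.08414997972211091 [[0.467  0.1244]
 [0.8806 0.1224]
 [0.8843 0.8428]
 [0.4706 0.8449]]
side stand 391 [[ 0.3758 -0.1803]
 [ 0.4322 -0.4629]
 [ 0.5444 -0.4405]
 [ 0.4881 -0.1579]]
```

The scene picture shows the chest upper left, with the lock ring at (192,185), the pull at (152,228), the pot at (285,210) and the tape at (287,156). The side picture shows the yellow key at (246,238) and the blue key at (246,253), nearer the camera. Next I'll move for a wrist view of the keys.

Request:
arm_command(rows=[{"grip":1,"linear":[28.6,-23.7,-4],"turn":0},{"grip":1,"linear":[28.6,-23.7,-4],"turn":0},{"grip":1,"linear":[28.6,-23.7,-4],"turn":0},{"grip":1,"linear":[28.6,-23.7,-4],"turn":0},{"grip":1,"linear":[28.6,-23.7,-4],"turn":0},{"grip":1,"linear":[28.6,-23.7,-4],"turn":0},{"grip":1,"linear":[28.6,-23.7,-4],"turn":0},{"grip":1,"linear":[28.6,-23.7,-4],"turn":0}])

```text
t: 2.0
tcp_pos: [0.4153, -0.245, 0.2714]
tool_rot: [3.077, 0.63, 0.0]
wrist_force: [-0.1, -0.9, -0.6]
gripper_width: 0.0855
grip_force: 0.0
```

```bash
cat >> h.py <<'E'
def blobs(im,d,P,lo=20,hi=34,smin=120,amin=40,zmin=.03,zmax=.2):
    hsv=cv2.cvtColor(im,cv2.COLOR_RGB2HSV)
    m=(hsv[...,0]>lo)&(hsv[...,0]<hi)&(hsv[...,1]>smin)&(hsv[...,2]>60)&(d>0)&(P[...,2]>zmin)&(P[...,2]<zmax)
    n,l,s,ce=cv2.connectedComponentsWithStats(m.astype(np.uint8))
    out=[]
    for i in range(1,n):
        if s[i,4]>amin:
            Q=P[l==i]; zt=np.percentile(Q[:,2],90); T=Q[Q[:,2]>zt-.006]
            r=cv2.minAreaRect((T[:,:2]*1000).astype(np.float32)); b=cv2.boxPoints(r)
            e=b[1]-b[0] if np.linalg.norm(b[1]-b[0])>np.linalg.norm(b[2]-b[1]) else b[2]-b[1]
            print("blob",ce[i].round(),s[i,4],"zt",zt,"med",np.median(T,0),"rect c",np.array(r[0])/1000,"size",r[1],"long-axis deg",np.degrees(np.arctan2(e[1],e[0])))
    return l
E
python3 - <<'E'
from h import *
np.set_printoptions(precision=4,suppress=True)
s=arm.read_state(); print(s["t"],s["tcp_pos"],s["tool_rot"],s["gripper_width"],s["q"])
print(calibration("wrist")["tool_from_camera"])
im,d,P=snap("wrist","w1.png"); blobs(im,d,P); print("blue");blobs(im,d,P,100,125)
c=arm.read_state()
for th in ["yellow_key","blue_key"]:
    for r in finder.spot_in(th,"wrist")[:2]: print(th,r["confidence"],r["xy"][0]*512,r["xy"][1]*384)
im,d,P=snap("side"); blobs(im,d,P)
im,d,P=snap("scene","scene1.png"); np.savez("scene1.npz",im=im,d=d,P=P);blobs(im,d,P)
E
```

```text
2.0 [ 0.4153 -0.245   0.2714] [3.0773 0.6298 0.    ] 0.0854868687578675 [-0.6567  0.2494  1.6275 -0.0003  1.2643  0.5104]
[[-0.0006 -0.9567 -0.2912  0.0746]
 [ 1.     -0.0005 -0.0003 -0.0008]
 [ 0.0001 -0.2912  0.9567 -0.1431]
 [ 0.      0.      0.      1.    ]]
blob [495.  66.] 1061 zt 0.13261846284249323 med [ 0.6123 -0.4187  0.1316] rect c [ 0.6143 -0.4227] size (26.177570343017578, 11.42844295501709) long-axis deg 38.758343
blob [241. 119.] 678 zt 0.09323471188498907 med [ 0.4643 -0.2034  0.0921] rect c [ 0.4632 -0.2034] size (14.643515586853027, 62.799072265625) long-axis deg -13.429544
blue
blob [299. 165.] 616 zt 0.09319490742376477 med [ 0.4412 -0.2892  0.0922] rect c [ 0.4402 -0.2894] size (13.137089729309082, 61.28015899658203) long-axis deg -15.8808365
yellow_key 0.69 245.0944 115.81439999999999
blue_key 0.82 294.5024 166.0032
blue_key 0.62 242.4832 121.1904
blob [284. 159.] 96 zt 0.10959241085808658 med [0.7417 0.2814 0.1077] rect c [0.7431 0.2799] size (122.67001342773438, 34.215335845947266) long-axis deg 86.16614
blob [247. 238.] 165 zt 0.0920258625911707 med [ 0.4616 -0.2086  0.0903] rect c [ 0.4614 -0.2069] size (18.170961380004883, 60.37432861328125) long-axis deg -15.968961
blob [136. 164.] 315 zt 0.11184232092847937 med [0.7452 0.2867 0.1103] rect c [0.746  0.2855] size (112.86307525634766, 32.917659759521484) long-axis deg 87.18717
blob [138. 171.] 71 zt 0.1050507445816955 med [0.7275 0.2873 0.1021] rect c [0.7278 0.2856] size (85.50153350830078, 6.1382246017456055) long-axis deg 86.13204
blob [192. 185.] 71 zt 0.09047624620329053 med [0.6224 0.1751 0.0881] rect c [0.6249 0.1708] size (41.037925720214844, 44.03230285644531) long-axis deg -83.35911
```

View pics/w1.png

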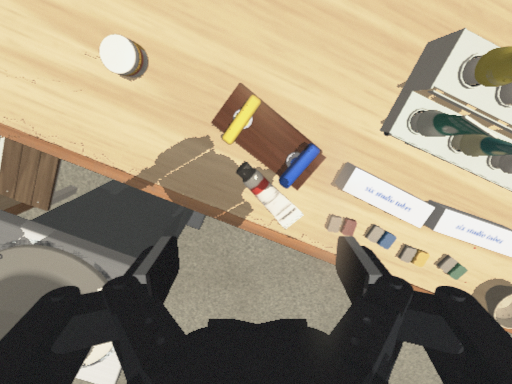

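The wrist picture shows the yellow key handle at (241,119), the blue one at (299,165) and the pot lid at (120,55). The key top is at z 0.092, as expected. I'll grasp with a half turn so that the last joint has room to turn the key clockwise at the lock.

Request:
arm_command(rows=[{"grip":0.3,"linear":[6.06,-1.94,11],"turn":-28.5},{"grip":0.3,"linear":[6.06,-1.94,11],"turn":-28.5},{"grip":0.3,"linear":[6.06,-1.94,11],"turn":-28.5},{"grip":0.3,"linear":[6.06,-1.94,11],"turn":-28.5},{"grip":0.3,"linear":[6.06,-1.94,11],"turn":-28.5},{"grip":0.3,"linear":[6.06,-1.94,11],"turn":-28.5},{"grip":0.3,"linear":[6.06,-1.94,11],"turn":-28.5},{"grip":0.3,"linear":[6.06,-1.94,11],"turn":-28.5},{"grip":0.3,"linear":[6.06,-1.94,11],"turn":-28.5},{"grip":0.3,"linear":[6.06,-1.94,11],"turn":-28.5}])

```text
t: 3.5
tcp_pos: [0.4631, -0.204, 0.1612]
tool_rot: [-1.308, -2.856, -0.0]
wrist_force: [-0.6, -0.8, 0.5]
gripper_width: 0.0557
grip_force: 0.0
```

Request:
arm_command(rows=[{"grip":0.3,"linear":[0,0,0],"turn":0},{"grip":0.3,"linear":[0,0,0],"turn":0},{"grip":0.3,"linear":[0,0,0],"turn":0},{"grip":0.3,"linear":[0,0,0],"turn":0}])

```text
t: 4.0
tcp_pos: [0.4634, -0.2033, 0.1613]
tool_rot: [1.317, 2.852, 0.0]
wrist_force: [-0.1, 0.4, -0.1]
gripper_width: 0.0553
grip_force: 0.0
```

Run:
```python
from h import *
np.set_printoptions(precision=4,suppress=True)
s=arm.read_state(); print(s["t"],s["tcp_pos"],s["gripper_width"],s["q"]); print(Ro.from_rotvec(s["tool_rot"]).as_matrix())
im,d,P=snap("wrist"); blobs(im,d,P)
```

```text
4.0 [ 0.4634 -0.2033  0.1613] 0.055288372562013785 [-0.5315  0.4165  1.721   0.      1.0042 -1.2371]
[[-0.6485  0.7612  0.    ]
 [ 0.7612  0.6485  0.    ]
 [-0.      0.     -1.    ]]
blob [256. 196.] 1371 zt 0.09312381200197203 med [ 0.4608 -0.2014  0.0921] rect c [ 0.4626 -0.2025] size (15.215322494506836, 61.911808013916016) long-axis deg -13.547699
```

Request:
arm_command(rows=[{"grip":0.2,"linear":[0,0,2],"turn":-7.1},{"grip":0.2,"linear":[0,0,4],"turn":-7.1},{"grip":0.2,"linear":[0,0,5],"turn":-7.1},{"grip":0.2,"linear":[0,0,5.5],"turn":-7.1},{"grip":0.2,"linear":[0,0,9.9],"turn":-7.1},{"grip":0.2,"linear":[0,0,9.9],"turn":-7.1},{"grip":0.2,"linear":[0,0,9.9],"turn":-7.1}])

```text
t: 4.92
tcp_pos: [0.4636, -0.2034, 0.0631]
tool_rot: [0.383, 3.118, -0.0]
wrist_force: [-0.1, -0.2, 0.6]
gripper_width: 0.0514
grip_force: 0.0
```

Request:
arm_command(rows=[{"grip":-1,"linear":[0,0,0],"turn":0},{"grip":-1,"linear":[0,0,0],"turn":0},{"grip":-1,"linear":[0,0,0],"turn":0},{"grip":-1,"linear":[0,0,0],"turn":0},{"grip":-1,"linear":[0,0,0],"turn":0}], force=70)

```text
t: 5.55
tcp_pos: [0.4638, -0.2035, 0.0633]
tool_rot: [0.383, 3.117, -0.001]
wrist_force: [-1.7, 1.0, 10.9]
gripper_width: 0.0142
grip_force: 68.0
```

Run:
```python
from h import *
np.set_printoptions(precision=4,suppress=True)
s=arm.read_state(); print(s["t"],s["tcp_pos"],s["gripper_width"],s["grip_force"],s["q"],s["wrist_force"]); print(Ro.from_rotvec(s["tool_rot"]).as_matrix())
z=np.load("scene1.npz"); P=z["P"];im=z["im"];d=z["d"]
# chest top edges: region about it
m=(abs(P[...,2]-.086)<.004)&(P[...,0]>.55)&(P[...,0]<.82)&(P[...,1]>.08)&(P[...,1]<.42)&(d>0)
m=cv2.morphologyEx(m.astype(np.uint8),cv2.MORPH_OPEN,np.ones((3,3)))
n,l,st,ce=cv2.connectedComponentsWithStats(m); i=1+st[1:,4].argmax(); Q=P[l==i][:,:2]
r=cv2.minAreaRect((Q*1000).astype(np.float32)); print(st[i],r,cv2.boxPoints(r))
```

```text
5.55 [ 0.4638 -0.2035  0.0633] 0.014154326257383389 68.03735375404358 [-0.5314  0.572   1.8095  0.0001  0.7585 -1.8579] [-1.6946  0.9907 10.8986]
[[-0.9703  0.2418  0.0014]
 [ 0.2418  0.9703 -0.0008]
 [-0.0015 -0.0004 -1.    ]]
[  95  149  114   79 4608] ((680.8381958007812, 271.69427490234375), (271.8036193847656, 197.91030883789062), 84.40335845947266) [[569.101  146.0908]
 [766.0679 126.7897]
 [792.5754 397.2977]
 [595.6085 416.5988]]
```

Request:
arm_command(rows=[{"grip":-1,"linear":[0,0,-4],"turn":0},{"grip":-1,"linear":[0,0,-9],"turn":0},{"grip":-1,"linear":[0,0,-15],"turn":0},{"grip":-1,"linear":[-1,3,-17],"turn":0},{"grip":-1,"linear":[-3,9,-17],"turn":0},{"grip":-1,"linear":[-5,15,-17],"turn":0},{"grip":-1,"linear":[-7,21,-17],"turn":0},{"grip":-1,"linear":[-9,27,-17],"turn":0},{"grip":-1,"linear":[-11,33,-17],"turn":0},{"grip":-1,"linear":[-13,39,-17],"turn":0}])

```text
t: 6.8
tcp_pos: [0.6821, 0.1419, 0.2327]
tool_rot: [0.382, 3.118, -0.0]
wrist_force: [-0.0, -1.9, -0.9]
gripper_width: 0.0139
grip_force: 69.1
```

Request:
arm_command(rows=[{"grip":-1,"linear":[0,2.2,0],"turn":0},{"grip":-1,"linear":[0,2.2,0],"turn":0},{"grip":-1,"linear":[0,2.2,0],"turn":0}])

```text
t: 7.18
tcp_pos: [0.6862, 0.1603, 0.2325]
tool_rot: [-0.384, -3.118, 0.001]
wrist_force: [0.3, 0.2, -2.2]
gripper_width: 0.0138
grip_force: 69.1
```

Run:
```python
from h import *
np.set_printoptions(precision=4,suppress=True)
s=arm.read_state(); print(s["t"],s["tcp_pos"],s["gripper_width"],s["grip_force"],s["q"],s["wrist_force"]); print(Ro.from_rotvec(s["tool_rot"]).as_matrix())
im,d,P=snap("wrist","w2.png"); np.savez("w2.npz",im=im,d=d,P=P); blobs(im,d,P)
for th in ["lock","drawer_pull","pot_yellow"]:
    for r in finder.spot_in(th,"wrist")[:2]:
        u,v=int(r["xy"][0]*512),int(r["xy"][1]*384); print(th,r["confidence"],u,v,P[v,u])
im,d,P=snap("side","s2.png"); blobs(im,d,P,amin=25,zmax=.3)
```

```text
7.175 [0.6862 0.1603 0.2325] 0.013815182746434635 69.05547380447388 [ 0.145   0.6098  1.1221 -0.0003  1.41   -1.181 ] [ 0.3178  0.1685 -2.2441]
[[-0.9702  0.2424 -0.0004]
 [ 0.2424  0.9702 -0.0004]
 [ 0.0003 -0.0004 -1.    ]]
blob [253. 121.] 454 zt 0.08863454635336046 med [0.6259 0.1708 0.0876] rect c [0.6266 0.171 ] size (44.449153900146484, 44.213905334472656) long-axis deg 50.218582
blob [388. 187.] 424 zt 0.10483787761481597 med [0.7273 0.2932 0.1028] rect c [0.7274 0.2927] size (78.11148834228516, 1.2566230297088623) long-axis deg 86.69279
blob [387. 207.] 2266 zt 0.11036117675665513 med [0.7445 0.2869 0.1095] rect c [0.7447 0.2861] size (111.4581298828125, 26.315656661987305) long-axis deg 86.92982
lock 0.82 364 129 [0.6626 0.2829 0.0861]
drawer_pull 0.86 352 12 [0.548  0.2946 0.063 ]
pot_yellow 0.96 48 27 [ 0.4783 -0.0205  0.0455]
blob [275. 135.] 35 zt 0.259730828895694 med [0.664  0.1626 0.2582] rect c [0.6638 0.1612] size (19.179332733154297, 13.908543586730957) long-axis deg 23.834219
blob [287. 134.] 30 zt 0.2611712128959034 med [0.7038 0.1475 0.2591] rect c [0.7038 0.1496] size (22.463056564331055, 17.3350887298584) long-axis deg 70.85611
blob [284. 159.] 88 zt 0.10994020587086727 med [0.741  0.2751 0.108 ] rect c [0.7432 0.2763] size (112.20330810546875, 32.89849853515625) long-axis deg 88.28168
```

View pics/w2.png

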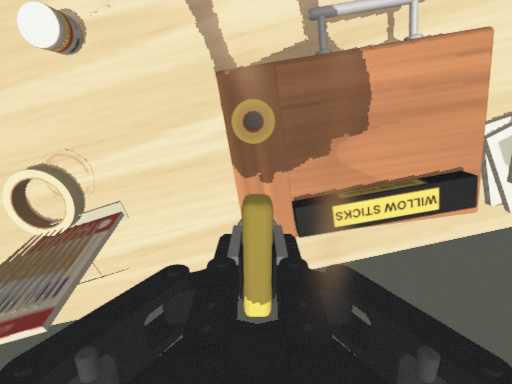

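The wrist picture shows the lock ring at (253,121), the bar pull at (362,10), the tin at (388,205), and the key held upright at (258,255). Now I'll refine the lock centre and chest angle.

Run:
```python
from h import *
np.set_printoptions(precision=4,suppress=True)
z=np.load("w2.npz"); im,d,P=z["im"],z["d"],z["P"]; K,T=camT("wrist")
hsv=cv2.cvtColor(im,cv2.COLOR_RGB2HSV)
sub=hsv[95:150,225:282]; m=np.zeros(d.shape,np.uint8)
m[95:150,225:282]=(sub[...,0]>20)&(sub[...,0]<34)&(sub[...,1]>100)
cs,_=cv2.findContours(m,cv2.RETR_EXTERNAL,cv2.CHAIN_APPROX_NONE); c=max(cs,key=len); e=cv2.fitEllipse(cv2.convexHull(c)); print(e)
def proj(u,v,zz):
    r=T[:3,:3]@np.array([(u-K[0,2])/K[0,0],(v-K[1,2])/K[1,1],1]); return T[:3,3]+r*(zz-T[2,3])/r[2]
for zz in (.085,.086,.088): print(proj(*e[0],zz))
v,u=np.nonzero(m); print("ring z",np.median(P[m>0],0))
# dark bore
g=cv2.cvtColor(im,cv2.COLOR_RGB2GRAY)[95:150,225:282]; 
print("bore px", [a.mean()+o for a,o in zip(np.nonzero(g<70)[::-1],(225,95))])
# chest top edges from depth
top=(abs(P[...,2]-.0855)<.004)&(d>0)&(P[...,0]>.5)
F=[];
for uu in range(230,490,3):
    vv=np.nonzero(top[:,uu])[0]
    if len(vv)>15: F.append(P[vv[0],uu])
F=np.array(F)[:, :2]; l=cv2.fitLine(F.astype(np.float32),cv2.DIST_HUBER,0,.001,.001).ravel(); 
print("front",np.degrees(np.arctan2(l[1],l[0])),l[2:],len(F)); 
f=l[:2]*np.sign(l[1]); nx=np.array([f[1],-f[0]]); print("lock ahead of front",(proj(*e[0],.088)[:2]-l[2:])@nx)
L=[]
for v_ in range(85,200,3):
    uu=np.nonzero(top[v_,200:])[0]
    if len(uu): L.append(P[v_,uu[0]+200])
L=np.array(L)[:,:2]; l=cv2.fitLine(L.astype(np.float32),cv2.DIST_HUBER,0,.001,.001).ravel(); print("side",np.degrees(np.arctan2(l[1],l[0])),l[2:])
# key in hand
y=(hsv[...,0]>20)&(hsv[...,0]<34)&(hsv[...,1]>120)&(P[...,2]>.2)&(d>0)
Q=P[y]; print("hand key",len(Q),np.median(Q,0),Q.min(0),Q.max(0)); r=cv2.minAreaRect((Q[Q[:,2]>np.percentile(Q[:,2],50)-.004][:,:2]*1000).astype(np.float32)); print(r)
A=np.c_[Q[:,:2],np.ones(len(Q))]; k=(abs(Q[:,2]-np.median(Q[:,2]))<.005); print("plane",np.linalg.lstsq(A[k],Q[k][:,2],rcond=None)[0])
```

```text
((252.75839233398438, 120.98042297363281), (43.20502853393555, 44.10301971435547), 177.0053253173828)
[0.6268 0.1716 0.085 ]
[0.6268 0.1716 0.086 ]
[0.6267 0.1717 0.088 ]
ring z [0.6258 0.1709 0.0876]
bore px [np.float64(248.0), np.float64(125.08333333333333)]
front 84.46119 [0.5845 0.2883] 87
lock ahead of front 0.05326139295974203
side -5.4080234 [0.6439 0.1405]
hand key 3518 [0.6793 0.1626 0.2611] [0.6539 0.1476 0.2457] [0.7165 0.175  0.2672]
((685.362548828125, 161.45082092285156), (14.55483341217041, 63.496673583984375), 76.50487518310547)
plane [0.0116 0.0055 0.2522]
```

Request:
arm_command(rows=[{"grip":-1,"linear":[5.94,-0.43,2],"turn":1.4},{"grip":-1,"linear":[5.94,-0.43,4],"turn":1.4},{"grip":-1,"linear":[5.94,-0.43,7],"turn":1.4},{"grip":-1,"linear":[5.94,-0.43,7.9],"turn":1.4},{"grip":-1,"linear":[5.94,-0.43,7.9],"turn":1.4},{"grip":-1,"linear":[5.94,-0.43,7.9],"turn":1.4}])

```text
t: 8.18
tcp_pos: [0.6287, 0.1715, 0.1544]
tool_rot: [0.572, 3.087, 0.001]
wrist_force: [-0.3, 0.2, -0.5]
gripper_width: 0.0141
grip_force: 69.0
```

Run:
```python
from h import *
np.set_printoptions(precision=4,suppress=True)
s=arm.read_state(); print(s["t"],s["tcp_pos"],s["wrist_force"],s["wrist_torque"]); R=Ro.from_rotvec(s["tool_rot"]).as_matrix(); print(R)
print("err cm tool",tool(np.array([.6275,.1705,.1535])-s["tcp_pos"]), "az",np.degrees(np.arctan2(R[1,0],R[0,0]))-180)
im,d=capture("side"); cv2.imwrite("pics/s3.png",cv2.resize(im[110:230,210:330,::-1],None,fx=5,fy=5,interpolation=cv2.INTER_CUBIC))
```

```text
8.175 [0.6287 0.1715 0.1544] [-0.258   0.2022 -0.4939] [-0.0001  0.0317 -0.0363]
[[-0.9336  0.3584  0.0016]
 [ 0.3584  0.9336  0.0003]
 [-0.0014  0.0008 -1.    ]]
err cm tool [ 0.08 -0.14  0.09] az -21.002889731155193
```

View pics/s3.png

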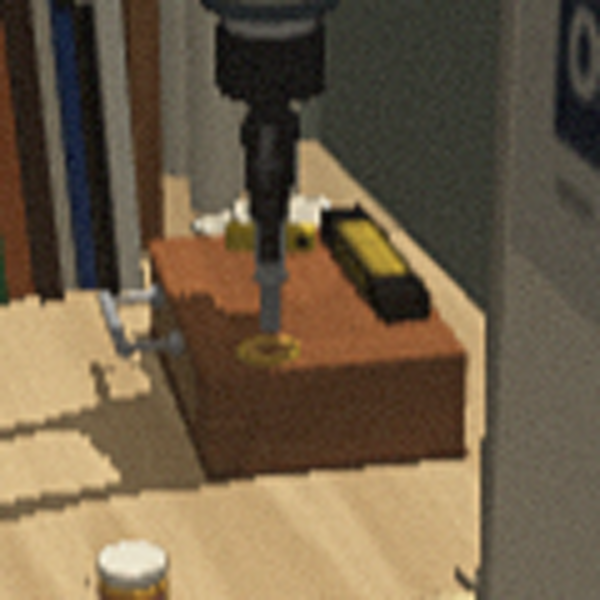

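The side crop shows the key's tip just above the lock ring, in line with it at (270,345). I'll lower it in small steps and watch the force.

Request:
arm_command(rows=[{"grip":-1,"linear":[0,0,0],"turn":0},{"grip":-1,"linear":[0,0,0.6],"turn":0},{"grip":-1,"linear":[0,0,1.2],"turn":0},{"grip":-1,"linear":[0,0,1.7],"turn":0},{"grip":-1,"linear":[0,0,1.7],"turn":0}])

```text
t: 8.85
tcp_pos: [0.6277, 0.1715, 0.1357]
tool_rot: [-0.572, -3.088, 0.001]
wrist_force: [-0.0, 0.2, -1.7]
gripper_width: 0.0137
grip_force: 69.0
```

Request:
arm_command(rows=[{"grip":-1,"linear":[0,0,0.5],"turn":0},{"grip":-1,"linear":[0,0,1],"turn":0},{"grip":-1,"linear":[0,0,1],"turn":0}])

```text
t: 9.22
tcp_pos: [0.6278, 0.1715, 0.1258]
tool_rot: [-0.572, -3.088, 0.0]
wrist_force: [0.7, 0.1, -0.6]
gripper_width: 0.0141
grip_force: 69.0
```

Request:
arm_command(rows=[{"grip":-1,"linear":[0,0,0.5],"turn":0},{"grip":-1,"linear":[0,0,1],"turn":0},{"grip":-1,"linear":[0,0,1],"turn":0}])

```text
t: 9.6
tcp_pos: [0.6277, 0.1715, 0.1157]
tool_rot: [-0.572, -3.088, 0.0]
wrist_force: [-0.5, -0.0, -0.5]
gripper_width: 0.0137
grip_force: 69.0
```

Request:
arm_command(rows=[{"grip":-1,"linear":[0,0,0.25],"turn":0},{"grip":-1,"linear":[0,0,0.5],"turn":0},{"grip":-1,"linear":[0,0,0.5],"turn":0}])

```text
t: 9.98
tcp_pos: [0.6279, 0.1715, 0.1111]
tool_rot: [-0.572, -3.089, 0.0]
wrist_force: [1.1, 0.9, -0.8]
gripper_width: 0.0141
grip_force: 69.0
```

Request:
arm_command(rows=[{"grip":-1,"linear":[0,0,0.3],"turn":0},{"grip":-1,"linear":[0,0,0.6],"turn":0},{"grip":-1,"linear":[0,0,0.6],"turn":0}])

```text
t: 10.35
tcp_pos: [0.6279, 0.1714, 0.1049]
tool_rot: [-0.572, -3.089, 0.0]
wrist_force: [0.0, -1.1, -1.7]
gripper_width: 0.014
grip_force: 69.1
```

Request:
arm_command(rows=[{"grip":-1,"linear":[0,0,0.2],"turn":0},{"grip":-1,"linear":[0,0,0.4],"turn":0},{"grip":-1,"linear":[0,0,0.4],"turn":0}])

```text
t: 10.72
tcp_pos: [0.628, 0.1713, 0.1014]
tool_rot: [0.572, 3.089, -0.0]
wrist_force: [-1.4, -3.3, 2.5]
gripper_width: 0.014
grip_force: 69.6
```

Request:
arm_command(rows=[{"grip":-1,"linear":[0,0,0.1],"turn":0},{"grip":-1,"linear":[0,0,0.15],"turn":0},{"grip":-1,"linear":[0,0,0.15],"turn":0}])

```text
t: 11.1
tcp_pos: [0.6282, 0.1714, 0.1012]
tool_rot: [0.572, 3.088, 0.0]
wrist_force: [-8.3, -4.7, 22.3]
gripper_width: 0.0143
grip_force: 72.7
```

Run:
```python
from h import *
s=arm.read_state(); print(s["tcp_pos"],s["wrist_force"],s["wrist_torque"],s["q"][5])
```

```text
[0.62815203 0.1713757  0.10120111] [-8.32944833 -4.6519058  22.31124801] [-0.95193846  1.51109262 -0.00319052] -1.0295188027531073
```

Home: the shoulder is seated at the expected height. I'll ease the load and turn clockwise.

Request:
arm_command(rows=[{"grip":-1,"linear":[0,0,-0.12],"turn":0},{"grip":-1,"linear":[0,0,-0.12],"turn":1.5},{"grip":-1,"linear":[0,0,-0.12],"turn":3},{"grip":-1,"linear":[0,0,-0.12],"turn":4.5},{"grip":-1,"linear":[0,0,-0.12],"turn":6},{"grip":-1,"linear":[0,0,-0.12],"turn":6}], force=90)

```text
t: 11.85
tcp_pos: [0.6274, 0.1711, 0.1013]
tool_rot: [-1.355, -2.834, 0.002]
wrist_force: [-6.9, -5.5, 11.5]
gripper_width: 0.0138
grip_force: 89.7
```

Run:
```python
from h import *
s=arm.read_state(); print(s["tcp_pos"],s["wrist_force"],s["wrist_torque"],s["q"][5])
```

```text
[0.62738794 0.17114472 0.10134174] [-6.94146765 -5.50654162 11.52579713] [-1.18704177  1.46742495  0.09160177] -0.5038057282852276
```

Request:
arm_command(rows=[{"grip":-1,"linear":[0,0,0],"turn":1.5},{"grip":-1,"linear":[0,0,0],"turn":3},{"grip":-1,"linear":[0,0,0],"turn":4.5},{"grip":-1,"linear":[0,0,0],"turn":6},{"grip":-1,"linear":[0,0,0],"turn":6.7},{"grip":-1,"linear":[0,0,0],"turn":6.7}])

```text
t: 12.6
tcp_pos: [0.6274, 0.1712, 0.1013]
tool_rot: [-2.113, -2.324, 0.002]
wrist_force: [-7.1, -5.1, 13.1]
gripper_width: 0.0138
grip_force: 89.7
```

Run:
```python
from h import *
s=arm.read_state(); print(s["tcp_pos"],s["wrist_force"],s["wrist_torque"],s["q"][5]); R=Ro.from_rotvec(s["tool_rot"]).as_matrix(); print("az",np.degrees(np.arctan2(R[1,0],R[0,0]))-180)
im,d,P=snap("wrist","w4.png"); np.savez("w4.npz",im=im,d=d,P=P); blobs(im,d,P)
```

```text
[0.62735025 0.17120142 0.10134957] [-7.13772495 -5.07119018 13.05152001] [-1.01348048  1.49976336  0.16265441] 0.07973592092765862
az -84.53894448979067
blob [474.  67.] 3262 zt 0.10493183896891382 med [0.72622797 0.27557496 0.10292536] rect c [0.7260199  0.27276056] size (62.57432174682617, 3.328857183456421) long-axis deg 86.880775
blob [497. 123.] 2292 zt 0.11028630394989106 med [0.73609198 0.24762044 0.10946574] rect c [0.73332031 0.25247322] size (21.303234100341797, 55.51049041748047) long-axis deg -71.06907
blob [257. 249.] 4009 zt 0.13096368547557752 med [0.6269501  0.17785501 0.13012209] rect c [0.62717682 0.17335739] size (14.6441011428833, 62.859188079833984) long-axis deg -84.49519
```

View pics/w4.png

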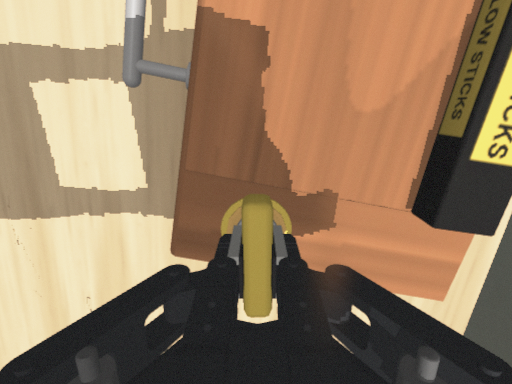

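The wrist picture shows the key turned across the chest at (258,255), with the pull at (133,70). I'll turn it a little further for margin, then release and rise.

Request:
arm_command(rows=[{"grip":-1,"linear":[0,0,0],"turn":0.8},{"grip":-1,"linear":[0,0,0],"turn":0.8},{"grip":-1,"linear":[0,0,0],"turn":0.8}])

```text
t: 13.02
tcp_pos: [0.6273, 0.1712, 0.1014]
tool_rot: [-2.191, -2.25, 0.002]
wrist_force: [-6.9, -5.2, 12.7]
gripper_width: 0.0136
grip_force: 89.7
```

Run:
```python
from h import *
s=arm.read_state(); print(s["tcp_pos"],s["wrist_force"],s["wrist_torque"],s["q"][5]); R=Ro.from_rotvec(s["tool_rot"]).as_matrix(); print("az",np.degrees(np.arctan2(R[1,0],R[0,0]))-180)
```

```text
[0.62733729 0.17121322 0.10135996] [-6.9266461  -5.20488346 12.69531994] [-1.10672221  1.51698241  0.18055627] 0.14850993513274324
az -88.48111276782788
```

Request:
arm_command(rows=[{"grip":0,"linear":[0,0,0],"turn":0},{"grip":0,"linear":[0,0,0],"turn":0},{"grip":0,"linear":[0,0,0],"turn":0},{"grip":0,"linear":[0,0,-2],"turn":0},{"grip":0,"linear":[0,0,-6],"turn":0},{"grip":0,"linear":[0,0,-11],"turn":0},{"grip":0,"linear":[0,0,-13],"turn":0},{"grip":0,"linear":[0,0,-13],"turn":0}])

```text
t: 14.02
tcp_pos: [0.6289, 0.1717, 0.2326]
tool_rot: [2.191, 2.249, 0.004]
wrist_force: [-0.6, -0.5, -1.0]
gripper_width: 0.0429
grip_force: 0.0
```

Run:
```python
from h import *
np.set_printoptions(precision=4,suppress=True)
s=arm.read_state(); print(s["t"],s["tcp_pos"],s["wrist_force"],s["gripper_width"]); R=Ro.from_rotvec(s["tool_rot"]).as_matrix(); print("az",np.degrees(np.arctan2(R[1,0],R[0,0])))
im,d,P=snap("wrist","w5.png"); np.savez("w5.npz",im=im,d=d,P=P); blobs(im,d,P)
# bar: in front of chest, z .05-.075
m=(P[...,2]>.052)&(P[...,2]<.075)&(d>0)&(P[...,0]>.5)&(P[...,0]<.58)&(P[...,1]>.2)&(P[...,1]<.4)
Q=P[m]; print("bar",len(Q)); r=cv2.minAreaRect((Q[:,:2]*1000).astype(np.float32)); print(r,np.percentile(Q[:,2],[10,50,95]))
zz=np.load("scene1.npz");P=zz["P"];d=zz["d"]
m=(P[...,2]>.052)&(P[...,2]<.075)&(d>0)&(P[...,0]>.5)&(P[...,0]<.57)&(P[...,1]>.2)&(P[...,1]<.42)
Q=P[m]; print("scene bar",len(Q)); print(cv2.minAreaRect((Q[:,:2]*1000).astype(np.float32)))
```

```text
14.025 [0.6289 0.1717 0.2326] [-0.5685 -0.5373 -0.9503] 0.0429345769585097
az 91.51005547106442
blob [389.  62.] 3276 zt 0.11046039047425618 med [0.7451 0.2898 0.1095] rect c [0.7446 0.2844] size (108.92911529541016, 26.55492401123047) long-axis deg 86.52589
blob [364.  60.] 640 zt 0.10477227669453745 med [0.7273 0.2902 0.1022] rect c [0.727  0.2869] size (89.54067993164062, 1.6883161067962646) long-axis deg 86.982574
blob [254. 184.] 1191 zt 0.13105801965495686 med [0.6266 0.1745 0.1301] rect c [0.6268 0.1723] size (14.911237716674805, 62.12363815307617) long-axis deg -81.69422
bar 1343
((556.9468383789062, 299.6180419921875), (96.76146697998047, 43.73377990722656), 89.98896789550781) [0.0624 0.0649 0.0671]
scene bar 256
((554.0816040039062, 310.0583801269531), (119.25666809082031, 34.868709564208984), 87.61904907226562)
```

View pics/w5.png

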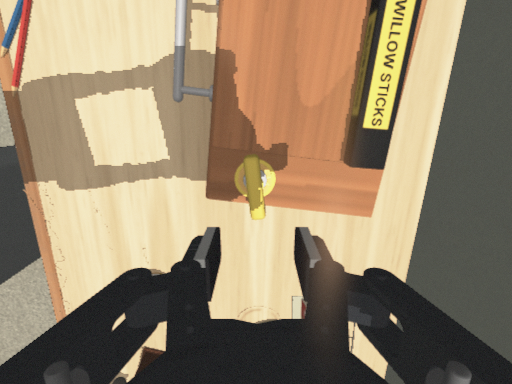

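The key stands in the lock at (255,185), and the bar runs up the picture at column 180.

Run:
```python
from h import *
np.set_printoptions(precision=4,suppress=True)
xh=np.array([.9954,-.0958]);yh=np.array([.0958,.9954]);L=np.array([.627,.171])
for f in ("w5","w2","scene1"):
    z=np.load(f+".npz");P=z["P"];d=z["d"]; u=(P[...,:2]-L)@xh; v=(P[...,:2]-L)@yh
    m=(d>0)&(P[...,2]>.055)&(P[...,2]<.075)&(u<-.075)&(u>-.12)&(v>.05)&(v<.22)
    print(f,m.sum(),"u",np.percentile(u[m],[5,50,95]),"v",np.percentile(v[m],[1,99]),"z",np.percentile(P[m][:,2],[50,95]))
    A=np.polyfit(v[m],u[m],1); print("slope deg",np.degrees(A[0]))
p=L-.095*xh+.135*yh; s=arm.read_state(); print(p,tool(np.r_[p,.15]-s["tcp_pos"]))
```

```text
w5 1189 u [-0.0991 -0.0932 -0.0832] v [0.073  0.1671] z [0.0649 0.0669]
slope deg -2.3583261608700314
w2 1393 u [-0.0985 -0.0919 -0.0787] v [0.0727 0.1819] z [0.0646 0.0668]
slope deg 2.6993646075748665
scene1 244 u [-0.1005 -0.0971 -0.0822] v [0.073  0.1887] z [0.0648 0.0677]
slope deg -0.03258089546701144
[0.5454 0.3145] [14.5 -7.9  8.1]
```

Request:
arm_command(rows=[{"grip":-0.35,"linear":[5,-2.7,0],"turn":0.7},{"grip":-0.35,"linear":[10,-5.4,0],"turn":1.4},{"grip":-0.35,"linear":[14.2,-7.9,2],"turn":1.4},{"grip":-0.35,"linear":[14.2,-7.9,6],"turn":1.4},{"grip":-0.35,"linear":[14.2,-7.9,9],"turn":1.4},{"grip":-0.35,"linear":[14.2,-7.9,9],"turn":1.4},{"grip":-0.35,"linear":[14.2,-7.9,9],"turn":1.4}])

```text
t: 14.95
tcp_pos: [0.5456, 0.3114, 0.1414]
tool_rot: [2.326, 2.112, 0.0]
wrist_force: [0.5, 0.1, 1.1]
gripper_width: 0.0279
grip_force: 0.0
```

Run:
```python
from h import *
np.set_printoptions(precision=4,suppress=True)
s=arm.read_state(); print(s["t"],s["tcp_pos"],s["wrist_force"],s["gripper_width"],s["q"]); R=Ro.from_rotvec(s["tool_rot"]).as_matrix(); print("az",np.degrees(np.arctan2(R[1,0],R[0,0])))
xh=np.array([.9954,-.0958]);yh=np.array([.0958,.9954]);L=np.array([.627,.171])
im,d,P=snap("wrist"); u=(P[...,:2]-L)@xh; v=(P[...,:2]-L)@yh
m=(d>0)&(P[...,2]>.055)&(P[...,2]<.075)&(u<-.075)&(u>-.12)&(v>.05)&(v<.22)
print(m.sum(),"u",np.percentile(u[m],[5,50,95]),"v",np.percentile(v[m],[1,99]))
p=s["tcp_pos"][:2]-L; print("tcp uv",p@xh,p@yh)
```

```text
14.95 [0.5456 0.3114 0.1414] [0.4698 0.0726 1.0882] 0.027916576033581695 [0.4236 0.5909 1.4371 0.     1.1134 0.5196]
az 84.49418985777217
1931 u [-0.1    -0.0946 -0.0799] v [0.0751 0.1896]
tcp uv -0.09442982670529833 0.13195297472279147
```

Request:
arm_command(rows=[{"grip":-0.35,"linear":[0,-0.05,5],"turn":0},{"grip":-0.35,"linear":[0,-0.05,9],"turn":0},{"grip":-0.35,"linear":[0,-0.05,9.7],"turn":0},{"grip":-1,"linear":[0,-0.05,9.7],"turn":0},{"grip":-1,"linear":[0,-0.05,9.7],"turn":0},{"grip":-1,"linear":[0,-0.05,9.7],"turn":0}], force=60)

```text
t: 15.75
tcp_pos: [0.5447, 0.3117, 0.0453]
tool_rot: [-2.325, -2.112, -0.001]
wrist_force: [-6.6, 0.8, -4.6]
gripper_width: 0.0085
grip_force: 59.0
```

Run:
```python
from h import *
s=arm.read_state(); print(s["tcp_pos"],tool([-.1633*.9954,.1633*.0958,0]))
```

```text
[0.54467977 0.31167684 0.04533163] [  0.   -16.33  -0.  ]
```

Request:
arm_command(rows=[{"grip":-1,"linear":[0,-0.5,0],"turn":0},{"grip":-1,"linear":[0,-1,0],"turn":0},{"grip":-1,"linear":[0,-1.5,0],"turn":0}])

```text
t: 16.12
tcp_pos: [0.5305, 0.3131, 0.0452]
tool_rot: [2.325, 2.112, 0.003]
wrist_force: [1.6, -4.3, 7.5]
gripper_width: 0.0084
grip_force: 60.5
```

The drawer is free, so I'll pull on.

Request:
arm_command(rows=[{"grip":-1,"linear":[0,-2,0],"turn":0},{"grip":-1,"linear":[0,-4,0],"turn":0},{"grip":-1,"linear":[0,-6.5,0],"turn":0},{"grip":-1,"linear":[0,-9,0],"turn":0},{"grip":-1,"linear":[0,-11.5,0],"turn":0},{"grip":-1,"linear":[0,-13.5,0],"turn":0},{"grip":-1,"linear":[0,-14.8,0],"turn":0},{"grip":-1,"linear":[0,-14.8,0],"turn":0},{"grip":-1,"linear":[0,-14.8,0],"turn":0}])

```text
t: 17.25
tcp_pos: [0.3825, 0.3272, 0.0451]
tool_rot: [2.325, 2.113, 0.002]
wrist_force: [-1.8, -3.9, 15.9]
gripper_width: 0.0086
grip_force: 61.3
```

Request:
arm_command(rows=[{"grip":-0.3,"linear":[0,0,0],"turn":0},{"grip":-0.3,"linear":[0,0,0],"turn":0},{"grip":-0.3,"linear":[0,0,0],"turn":0},{"grip":-0.3,"linear":[0,0,-4],"turn":0},{"grip":-0.3,"linear":[0,0,-9],"turn":0},{"grip":-0.3,"linear":[0,0,-15],"turn":0},{"grip":0.5,"linear":[0,0,-20],"turn":0},{"grip":0.5,"linear":[0,0,-20],"turn":0},{"grip":0.5,"linear":[0,0,-20],"turn":0}])

```text
t: 18.38
tcp_pos: [0.3822, 0.3268, 0.2435]
tool_rot: [-2.325, -2.112, 0.001]
wrist_force: [0.8, 0.0, -0.4]
gripper_width: 0.064
grip_force: 0.0
```

Run:
```python
from h import *
np.set_printoptions(precision=4,suppress=True)
s=arm.read_state(); print(s["t"],s["tcp_pos"],s["wrist_force"],s["gripper_width"],s["q"]); R=Ro.from_rotvec(s["tool_rot"]).as_matrix(); print("az",np.degrees(np.arctan2(R[1,0],R[0,0])))
xh=np.array([.9954,-.0958]);yh=np.array([.0958,.9954]);L=np.array([.627,.171])
im,d,P=snap("wrist","w6.png"); np.savez("w6.npz",im=im,d=d,P=P)
for c in ("wrist","scene"):
  if c=="scene": im,d,P=snap("scene","scene6.png"); np.savez("scene6.npz",im=im,d=d,P=P)
  for th in ["pot_yellow","pot_red","pot_blue","drawer_pull","yellow_key"]:
    for r in finder.spot_in(th,c)[:2]:
        u,v=int(r["xy"][0]*512),int(r["xy"][1]*384); p=P[v,u]; print(c,th,round(r["confidence"],2),u,v,p,"uv",(p[:2]-L)@xh,(p[:2]-L)@yh)
```

```text
18.375 [0.3822 0.3268 0.2435] [ 0.8439  0.0328 -0.3984] 0.06398565473071968 [0.5886 0.3094 1.6229 0.     1.2098 0.6845]
az 84.50769260563796
wrist pot_red 0.9 367 127 [0.5156 0.3671 0.0626] uv -0.1296644602620008 0.18450690536310807
wrist pot_red 0.6 419 174 [0.5962 0.2959 0.0366] uv -0.042641658578598585 0.12140408932502579
wrist pot_blue 0.57 356 206 [0.5043 0.2682 0.061 ] uv -0.13140978993229585 0.08502258410163631
wrist drawer_pull 0.63 350 160 [0.5111 0.3193 0.0162] uv -0.1295362198763159 0.13648248787506745
wrist yellow_key 0.71 415 380 [ 0.6352 -0.1106  0.0099] uv 0.03518265327832195 -0.27949451409639225
wrist yellow_key 0.68 477 287 [0.6182 0.184  0.1272] uv -0.010010801238359422 0.01210977914325442
scene drawer_pull 0.53 125 276 [0.4588 0.4037 0.0603] uv -0.18969626140924792 0.21554464725914396
```

View pics/scene6.png

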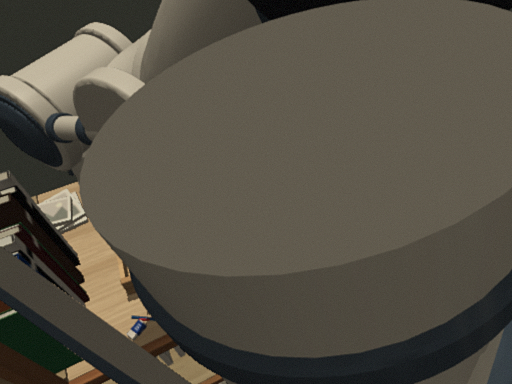

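The scene camera is blocked by the arm, but the wrist picture has the drawer contents. On to the pot.

Request:
arm_command(rows=[{"grip":0.5,"linear":[-5,1.8,0],"turn":0},{"grip":0.5,"linear":[-11,4,0],"turn":0},{"grip":0.5,"linear":[-17,6,0],"turn":0},{"grip":0.5,"linear":[-23,8,0],"turn":0},{"grip":0.5,"linear":[-29,10.3,1],"turn":0},{"grip":0.5,"linear":[-34.7,12.4,4],"turn":0},{"grip":0.5,"linear":[-34.7,12.4,4],"turn":0},{"grip":0.5,"linear":[-34.7,12.4,4],"turn":0},{"grip":0.5,"linear":[-34.7,12.4,4],"turn":0}])

```text
t: 20.1
tcp_pos: [0.4727, -0.0291, 0.2044]
tool_rot: [2.324, 2.114, 0.001]
wrist_force: [0.4, 0.1, 0.5]
gripper_width: 0.0643
grip_force: 0.0
```

Run:
```python
from h import *
np.set_printoptions(precision=4,suppress=True)
xh=np.array([.9954,-.0958]);yh=np.array([.0958,.9954]);L=np.array([.627,.171])
z=np.load("w6.npz");P=z["P"];d=z["d"]
u=(P[...,:2]-L)@xh; v=(P[...,:2]-L)@yh
m=((d>0)&(P[...,2]>.055)&(P[...,2]<.068)&(u>-.18)&(u<-.06)&(v>.04)&(v<.23)).astype(np.uint8)
n,l,st,ce=cv2.connectedComponentsWithStats(m)
for i in range(1,n):
    if st[i,4]>80: k=l==i; c,r=cv2.minEnclosingCircle(np.c_[u[k],v[k]].astype(np.float32)*1000); print(ce[i].round(),st[i,4],"uv circ",c,r,"med",np.median(u[k]),np.median(v[k]),np.median(P[k][:,2]))
# front wall of drawer
m=(d>0)&(P[...,2]>.056)&(u<-.17)&(u>-.23)&(v>.11)&(v<.16); print("front wall u",np.percentile(u[m],[2,50,98]) if m.sum() else None)
s=arm.read_state(); print(s["t"],s["tcp_pos"])
im,d,P=snap("wrist","w7.png"); np.savez("w7.npz",im=im,d=d,P=P)
for r in finder.spot_in("pot_yellow","wrist")[:2]:
    a,b=int(r["xy"][0]*512),int(r["xy"][1]*384); print(round(r["confidence"],2),a,b,P[b,a])
c0=P[b,a]; m=((d>0)&(abs(P[...,2]-.046)<.004)&(np.hypot(P[...,0]-.47,P[...,1]+.025)<.08)).astype(np.uint8)
n,l,st,ce=cv2.connectedComponentsWithStats(m)
for i in range(1,n):
    if st[i,4]>80: c,r=cv2.minEnclosingCircle((P[l==i][:,:2]*1000).astype(np.float32)); print("lid",ce[i],c,r,np.median(P[l==i],0)); print(tool(np.r_[np.array(c)/1000,.02]-s["tcp_pos"]))
```

```text
[379.  94.] 1047 uv circ (-119.9814682006836, 221.08203125) 60.04616165161133 med -0.11958646605203958 0.2210179079950201 0.06238299319777424
[371. 126.] 1236 uv circ (-124.27523040771484, 184.76490783691406) 22.78610610961914 med -0.12515428824427655 0.1855662456991825 0.06173683646252548
[360. 211.] 960 uv circ (-124.22734069824219, 76.80450439453125) 23.11518669128418 med -0.12561413604218885 0.07836602979691645 0.06179135511142733
[369. 235.] 493 uv circ (-109.80387878417969, 44.80516052246094) 49.80296325683594 med -0.1099241891479879 0.044736424388194196 0.062165393196387364
front wall u [-0.2286 -0.2048 -0.194 ]
20.1 [ 0.4727 -0.0291  0.2044]
0.84 257 174 [ 0.4727 -0.0277  0.0447]
0.56 261 291 [ 0.4631 -0.1829  0.0502]
lid [258.3166 175.5538] (474.11248779296875, -30.385623931884766) 22.719709396362305 [ 0.4741 -0.0294  0.046 ]
[-0.11  0.14 18.44]
```

View pics/w6.png

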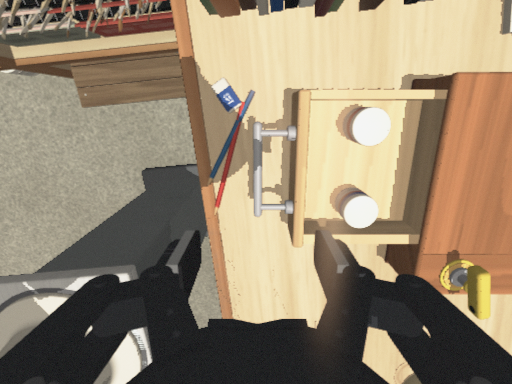

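The wrist picture shows the open drawer, with lids at (371,126) and (360,208), the middle free, and the key standing in the lock at (470,280). The pot lid centre is measured, so I'll grasp it.

Request:
arm_command(rows=[{"grip":0.5,"linear":[-0.1,0.1,6],"turn":0},{"grip":0.5,"linear":[-0.1,0.1,12],"turn":0},{"grip":0.5,"linear":[-0.1,0.1,17],"turn":0},{"grip":0.5,"linear":[-0.1,0.1,18.6],"turn":0},{"grip":0.5,"linear":[-0.1,0.1,18.6],"turn":0},{"grip":-1,"linear":[-0.1,0.1,18.6],"turn":0},{"grip":-1,"linear":[-0.1,0.1,18.6],"turn":0},{"grip":-1,"linear":[-0.1,0.1,18.6],"turn":0},{"grip":-1,"linear":[-0.1,0.1,18.6],"turn":0}], force=30)

```text
t: 21.32
tcp_pos: [0.4743, -0.0312, 0.0192]
tool_rot: [2.324, 2.112, 0.002]
wrist_force: [-1.9, 4.2, 10.7]
gripper_width: 0.0438
grip_force: 30.9
```

Request:
arm_command(rows=[{"grip":-1,"linear":[0,0,-3],"turn":0},{"grip":-1,"linear":[0,0,-8],"turn":0},{"grip":-1,"linear":[0,0,-13],"turn":0},{"grip":-1,"linear":[0,0,-13],"turn":0}])

```text
t: 21.82
tcp_pos: [0.4758, -0.0317, 0.152]
tool_rot: [2.321, 2.108, 0.007]
wrist_force: [-0.9, 0.1, -0.8]
gripper_width: 0.0437
grip_force: 31.3
```

Run:
```python
from h import *
np.set_printoptions(precision=4,suppress=True)
s=arm.read_state(); print(s["t"],s["tcp_pos"],s["wrist_force"],tool(np.r_[.5158,.3131,.12]-s["tcp_pos"]))
im,d,P=snap("wrist"); m=((d>0)&(abs(P[...,2]-s["tcp_pos"][2]-.025)<.012)&(np.hypot(P[...,0]-s["tcp_pos"][0],P[...,1]-s["tcp_pos"][1])<.03)&(im.min(-1)>120))
Q=P[m]; print(m.sum(),np.median(Q,0),cv2.minEnclosingCircle((Q[:,:2]*1000).astype(np.float32)),np.percentile(Q[:,2],[5,95]))
```

```text
21.825 [ 0.4758 -0.0317  0.152 ] [-0.8685  0.0742 -0.8236] [34.7   0.67  3.17]
5585 [ 0.4758 -0.0294  0.1787] ((474.26715087890625, -30.698659896850586), 23.51683235168457) [0.1776 0.1797]
```

Request:
arm_command(rows=[{"grip":-1,"linear":[4,0.1,0],"turn":0},{"grip":-1,"linear":[9,0.2,0],"turn":0},{"grip":-1,"linear":[14,0.3,0],"turn":0},{"grip":-1,"linear":[19,0.4,0],"turn":0},{"grip":-1,"linear":[24,0.5,0],"turn":0},{"grip":-1,"linear":[29,0.7,0],"turn":0},{"grip":-1,"linear":[33,0.8,0],"turn":0},{"grip":-1,"linear":[34.7,0.8,0],"turn":0},{"grip":-1,"linear":[34.7,0.8,0],"turn":0},{"grip":-1,"linear":[34.7,0.8,0],"turn":0}])

```text
t: 23.12
tcp_pos: [0.5145, 0.3122, 0.1475]
tool_rot: [-2.326, -2.112, 0.002]
wrist_force: [-0.2, -1.2, -0.8]
gripper_width: 0.0435
grip_force: 31.3
```

Run:
```python
from h import *
np.set_printoptions(precision=4,suppress=True)
xh=np.array([.9954,-.0958]);yh=np.array([.0958,.9954]);L=np.array([.627,.171])
s=arm.read_state(); print(s["t"],s["tcp_pos"],s["tool_rot"],tool(np.r_[.5158,.3131,.036]-s["tcp_pos"]))
im,d,P=snap("wrist","w8.png")
u=(P[...,:2]-L)@xh; v=(P[...,:2]-L)@yh; w=(im.min(-1)>110)&(d>0)&(abs(u+.124)<.035)
for lo,hi,z0 in ((.145,.22,.062),(.04,.115,.062),(.09,.17,s["tcp_pos"][2]+.0267)):
    m=w&(v>lo)&(v<hi)&(abs(P[...,2]-z0)<.005)
    if m.sum()>30: print(m.sum(),cv2.minEnclosingCircle(np.c_[u[m],v[m]].astype(np.float32)*1000),np.median(u[m]),np.median(v[m]))
```

```text
23.125 [0.5145 0.3122 0.1475] [-2.3259 -2.1117  0.0019] [ 0.12  0.13 11.15]
2752 ((-123.82960510253906, 201.34600830078125), 38.79263687133789) -0.12400353964489749 0.18909366046837317
5885 ((-126.44062042236328, 130.66445922851562), 23.512487411499023) -0.12555205055751767 0.1328290599552193
```

Request:
arm_command(rows=[{"grip":-1,"linear":[0,0.15,3],"turn":0},{"grip":-1,"linear":[0,0.15,6],"turn":0},{"grip":-1,"linear":[0,0.15,9],"turn":0},{"grip":-1,"linear":[0,0.15,10.5],"turn":0},{"grip":-1,"linear":[0,0.15,11],"turn":0},{"grip":-1,"linear":[0,0.15,11.1],"turn":0},{"grip":-1,"linear":[0,0.15,11.1],"turn":0}])

```text
t: 24.05
tcp_pos: [0.5168, 0.3134, 0.0378]
tool_rot: [2.325, 2.112, 0.002]
wrist_force: [-0.3, 0.4, -0.9]
gripper_width: 0.0436
grip_force: 31.3
```

Request:
arm_command(rows=[{"grip":-1,"linear":[0,0,0.15],"turn":0},{"grip":-1,"linear":[0,0,0.25],"turn":0},{"grip":-1,"linear":[0,0,0.25],"turn":0}])

```text
t: 24.42
tcp_pos: [0.5168, 0.3134, 0.0352]
tool_rot: [2.325, 2.112, 0.002]
wrist_force: [-0.5, -0.6, 7.7]
gripper_width: 0.0432
grip_force: 32.0
```

Contact with the floor (7.7 N). I'll release, rise and look.

Request:
arm_command(rows=[{"grip":0.45,"linear":[0,0,0],"turn":0},{"grip":0.45,"linear":[0,0,0],"turn":0},{"grip":0.45,"linear":[0,0,0],"turn":0},{"grip":0.45,"linear":[0,0,-2],"turn":0},{"grip":0.45,"linear":[0,0,-6],"turn":0},{"grip":0.45,"linear":[0,0,-11],"turn":0},{"grip":0.45,"linear":[0,0,-17],"turn":0},{"grip":0.45,"linear":[-5,0,-21],"turn":0},{"grip":0.45,"linear":[-5,0,-21],"turn":0},{"grip":0.45,"linear":[-5,0,-21],"turn":0}])

```text
t: 25.68
tcp_pos: [0.5114, 0.2634, 0.2441]
tool_rot: [-2.326, -2.111, 0.0]
wrist_force: [-0.4, -0.3, -1.3]
gripper_width: 0.0617
grip_force: 0.0
```

Run:
```python
from h import *
np.set_printoptions(precision=4,suppress=True)
xh=np.array([.9954,-.0958]);yh=np.array([.0958,.9954]);L=np.array([.627,.171])
s=arm.read_state(); print(s["t"],s["tcp_pos"],s["wrist_force"],s["qvel"])
im,d,P=snap("wrist","w9.png")
u=(P[...,:2]-L)@xh; v=(P[...,:2]-L)@yh
m=((im.min(-1)>110)&(d>0)&(abs(u+.124)<.04)&(abs(P[...,2]-.062)<.005)&(v>.04)&(v<.22)).astype(np.uint8)
n,l,st,ce=cv2.connectedComponentsWithStats(m)
for i in range(1,n):
    if st[i,4]>150: k=l==i; print(ce[i].round(),cv2.minEnclosingCircle(np.c_[u[k],v[k]].astype(np.float32)*1000),np.median(P[k][:,2]))
blobs(im,d,P)
```

```text
25.675 [0.5114 0.2634 0.2441] [-0.3652 -0.2875 -1.3228] [ 0.016   0.0262  0.0048  0.0022 -0.0029  0.0009]
[255.  48.] ((-123.97955322265625, 219.3504638671875), 39.97061538696289) 0.06250358621064972
[258.  80.] ((-123.62637329101562, 184.69371032714844), 22.62828826904297) 0.061878276735117116
[258. 128.] ((-123.22926330566406, 131.90113830566406), 22.5252685546875) 0.06202675278207723
[257. 173.] ((-123.79229736328125, 76.86589050292969), 22.66461181640625) 0.061910341250272394
[257. 200.] ((-124.23529815673828, 41.796878814697266), 39.67256164550781) 0.06269081769997797
blob [484. 135.] 2632 zt 0.1103813666448746 med [0.7448 0.2899 0.1095] rect c [0.7448 0.2856] size (111.15650939941406, 27.41768455505371) long-axis deg 86.5548
blob [457. 136.] 1070 zt 0.1048689908333687 med [0.7271 0.2893 0.1028] rect c [0.7268 0.2863] size (90.2905502319336, 3.07099986076355) long-axis deg 86.76539
blob [365. 247.] 978 zt 0.13087394925278306 med [0.6249 0.1788 0.1301] rect c [0.6263 0.1736] size (15.068870544433594, 60.04645919799805) long-axis deg -81.39605
```

View pics/w9.png

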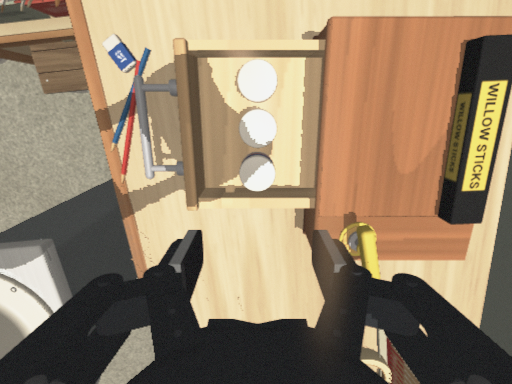

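The picture shows all three lids in line at (258,80), (258,128) and (257,173), with the drawer open and the key still in the lock at (365,245).

```bash
python3 -c "
from rig import workorder
print(workorder.finish_job())"
```

```text
the job is handed in; nothing more can be done
None
```

The job is handed in at about 26 s: the yellow pot stands upright in the middle place, in line with the other two to within 1 mm; the drawer is about 163 mm open, and the yellow key is turned and left in the lock.

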